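Crank the desk clamp shut on a speaker case

ROBOT

A 6-joint arm with a two-finger parallel gripper is mounted at the origin on the work surface. World frame = base frame: x ahead of the robot, y to its left, z up, the work surface at z = 0. Lengths are in m, angles in rad, forces in N, time in s.
With the tool pointing down it reaches from about 0.3 to 0.775 m from the base axis. Payload 14.6 kg.
Tool frame: the origin (TCP) lies at the very end of the fingers, on their centre line; the grasp point (between the pads) lies robot.tcp_to_grasp behind it (robot.tcp_to_grasp is the distance from the TCP to the grasp point, in m); z points along the fingers, y is the line along which they close (so a half turn about z gives the same grasp; the last joint's range is limited). The gripper opens to 85 mm and grips with 20 to 120 N. Pads are 22 mm wide; open, the fingers measure 114 mm over their backs; the gripper's body (76 mm by 85 mm) begins 54 mm behind the grasp point. The pads swing forward as they close: fully open they stand 13 mm farther back than shut.
Start: joints at [1.182, 0.3, 1.521, -0, 1.321, -0.067], TCP at [0.174, 0.522, 0.231] pointing down, gripper open.
Joint ranges: [-3.03, 3.03], [-0.79, 2.21], [0.23, 2.52], [-1.04, 4.18], [0, 3.07], [-2.55, 2.55]. Speed limits (rad/s): [2.22, 2.22, 2.57, 3.14, 3.14, 3.14].

INTERFACE

Orientations are given as a unit quaternion [x, y, z, w].
In Python, from workcell import telemetry, vision, robot gives the robot as it stands.
- The arm moves only by the tool play_rows, never from a script. Its argument "steps" is a list of rows, each a list of 3 entries, a list of its own where there are three numbers: the shift along the tool's x, y, z in m, then the turn about the tool's z in rad, then the opening in per cent of the stroke, from 0 (shut) to 100 (fully open). A call has 1 to 20 rows; each row shifts and turns the commanded pose from where the row before left it, along the tool's axes as they then stand; what a row does not reach is not made up. A row lasts 1/10 s, in which the tool goes at most 50 mm and 8.59 degrees, less where a joint would pass 70% of its speed; a pose out of reach is approached as far as the arm can. A call with a gripper value outside its range is refused whole. The fingers move at their own pace and stop on an object; the grip force is fixed at half the most. Time passes only in rows, so rows that do not move let the fingers close. It gives the time, the measured TCP pose, the force, the opening and the grip force at its end, in the units of the state.
- telemetry.state(): the state, without advancing time (a new reading comes with each control period).
- vision.get_image(name): name is "scene" or "top" or "wrist"; returns the picture (400x640x3 uint8, red, green, blue); there is no depth.
- vision.camera_info(name): a dict with "intrinsics" (3x3 intrinsics, pixels), "world_to_cam" (4x4, takes a point from world to camera coordinates). Camera axes: x right, y down, z forward; pixel columns grow to the right and rows downward; lengths in m; the calibration is good to about 2 mm. A picture is of the moment at which its call begins: read the wrist's pose just before it. camera_info takes no time and is no camera call; for the wrist camera it gives the pose at the moment of the call.
- robot.hand_in(): hands the job in; it is judged then, once.
The state is a dict: "t": time; "qpos": joint angles; "joint_velocities": joint speeds; "joint_torque": joint torques, N m; "ee_pos": TCP position; "eef_rot": TCP orientation; "wrist_force": force on the tool from outside, world axes, zero at the start; "wrist_torque": the same for the moment, N m; "grip_width": opening from 0.0 (shut) to 1.0 (fully open); "finger_force": force on a finger pad.
Only numpy, scipy, OpenCV 4.12 (cv2) and the standard library are available. Lean on these libraries where they do the work, as an engineer would, in place of code of your own. Each camera call takes 0.05 s, during which the arm holds its last target. There are 200 camera calls.

TASK

The small wooden speaker case stands loose in the desk clamp and needs holding for a repair. Swing the clamp's folded crank handle out until it stands fully upright, crank it clockwise (seen from above) until the jaw has pushed the case against the fixed jaw and grips it snugly but gently (about 25 N, always under 45 N, or the case cracks), then fold the handle flat again without slackening the clamp, and let go. Turn only by the crank: keep the robot off the case and the jaws, and leave the mug, the jar and the tin where they are.

Things in the scene. Friction and masses are not known exactly. Their poses are not given: they have to be found in the camera images.
- vise: Desk clamp bolted to the desk. Origin: on the desk below the vertical crank axle. Blue gearbox 100 (x) by 110 mm (y), 80 mm high, around it; grey bed 86 mm wide, top 20 mm high, runs along +y to 320 mm. Crank arm: steel bar 12 mm wide, 12 mm thick, its top 108 mm above the desk, on a hub of 13 mm radius. Only the handle and its hinge block (up to 129 mm) stand higher than 108 mm.
- crank (a joint): Crank turn, rad, growing clockwise from above, 0 to 13; at 0 the arm points along the clamp's -y and the pad's face is 104 mm from the axle. Drives the jaw 60 mm per turn (9.55 mm/rad) to the fixed jaw. Stiff: takes about 0.5 N m (8 N at the upright handle) unloaded, so it stays where left and holds the squeeze; every 10 N of squeeze adds 0.095 N m (1.6 N at the handle).
- handle (a joint): Fold angle of the handle, rad: 0 folded flat above the crank arm with its tip towards the axle, 1.57 upright at its stop. A light friction (0.06 N m) keeps it where it is left.
- handle_pivot (a point): The fold hinge of the handle, at the outer end of the crank arm, 60 mm from the axle and 123 mm above the desk. The hinge pin is level and square to the arm.
- handle_ball (a point): Centre of the red ball, 24 mm across, at the free end of the handle, 54 mm from handle_pivot; a 13 mm thick red stem joins them. Ball and stem spin freely about the handle's own axis. Folded, the handle lies level right over the arm, the ball 123 mm above the desk and 6 mm short of the axle (nothing beside it); upright, the ball is 177 mm above the desk.
- jaw: Moving jaw, blue, 90 mm wide, 24 mm thick, 24 to 86 mm above the desk, with a black rubber pad in front. Origin: centre of its underside; the pad's face is 26 mm from it along the clamp's +y, which is the closing direction. The pad sits on stiff springs (20 N per mm).
- fixed_jaw: Fixed jaw at the far end of the bed, 90 mm wide, 84 mm high at most. Origin: at desk level below the middle of the blue block, 296 mm from the axle along the clamp's +y. Its rubber face sits on an adjusting screw that somebody has left at any setting: the face is 267 to 277 mm from the axle, it is not measured, and it does not give.
- speaker: Loose wooden speaker case, 76 mm wide (x), 70 mm long along the jaw travel (y), 80 mm high, about 350 g, standing on the bed a little askew and short of the fixed jaw. Origin: centre of its underside. The jaw pushes it along the bed with 1 to 3 N; only when it meets the fixed jaw does the squeeze rise.
- mug: Red mug, 76 mm across, 90 mm high, standing on the desk. Origin: centre of its underside. Bystander.
- jar: Amber jar with a white cap, 54 mm across, 80 mm high. Origin: centre of its underside. Bystander.
- tin: Flat round tin with a green lid, 74 mm across, 38 mm high. Origin: centre of its underside. Bystander.
Things that resemble listed ones, but are neither listed nor needed, are in the scene too. What is shaped like the speaker but turquoise is not meant.

How it is judged:
By the outcome, as a careful person would: the job done as asked, in the order asked, and still so for the second after the job is handed in, with the robot touching nothing.
It also fails if it takes over 72 s, if anything falls off the work surface, if the arm or the gripper's body presses on something with over 40 N, if the wrist force passes 120 N, or if a joint passes its speed limit or range.

## Working session

There is one attempt and no reset: what is moved stays moved. The work goes in short steps, Python scripts to look and compute and a tool call to move; the robot and the scene stay as the last step left them, time stands still between calls to the robot, and variables do not carry over. Pictures are saved under pics/ and viewed, at most 10 in all, crops included, and the job is handed in when it is done.

Besides the shell and the picture viewer there is one more tool, called after "Call:" as name(argument=value, ...), one argument or row to a line, values as JSON. play_rows: Moves the arm, as the interface text tells. Its arguments: {"type":"object","properties":{"steps":{"type":"array","items":{"type":"array"}}},"required":["steps"]}

```bash
mkdir -p pics
python3 - <<'E'
from workcell import telemetry, vision, robot
import cv2
for n in("scene","top"):
    cv2.imwrite(f"pics/{n}0.png",vision.get_image(n)[:,:,::-1])
    print(vision.camera_info(n))
print(telemetry.state(), robot.tcp_to_grasp)
E
```

```text
{'intrinsics': array([[483.61835671,   0.        , 318.60500872],
       [  0.        , 483.61835671, 197.7207562 ],
       [  0.        ,   0.        ,   1.        ]]), 'world_to_cam': array([[ 0.81437208,  0.58033146, -0.00367517, -0.52670023],
       [ 0.40057365, -0.56667986, -0.7200102 , -0.11488104],
       [-0.41992722,  0.58488403, -0.69395375,  1.16529856],
       [ 0.        ,  0.        ,  0.        ,  1.        ]])}
{'intrinsics': array([[473.73152048,   0.        , 322.56693647],
       [  0.        , 473.73152048, 194.01106977],
       [  0.        ,   0.        ,   1.        ]]), 'world_to_cam': array([[-0.01141253, -0.99993363,  0.00157535,  0.0848982 ],
       [-0.99233669,  0.01113195, -0.12306086,  0.57742392],
       [ 0.12303515, -0.00296771, -0.99239788,  0.91456968],
       [ 0.        ,  0.        ,  0.        ,  1.        ]])}
{'t': 0.1, 'qpos': array([ 1.18239751e+00,  3.00415214e-01,  1.52155994e+00, -1.26173494e-05,
        1.32069574e+00, -6.65838649e-02]), 'joint_velocities': array([ 0.00093795, -0.00429368, -0.00163824,  0.00114281, -0.00021169,
        0.00072681]), 'joint_torque': array([ 1.90198261e-03, -5.44368625e+01, -3.62372696e+01,  1.73629164e-06,
        3.01307526e-03,  5.10930101e-05]), 'ee_pos': array([0.17387082, 0.52155718, 0.23076091]), 'eef_rot': array([ 1.60212459e-01,  9.87082407e-01, -5.26609952e-04, -1.15636349e-04]), 'wrist_force': array([-1.36085891, -0.88765025,  0.64990593]), 'wrist_torque': array([ 0.01825642, -0.02278759,  0.00167756]), 'finger_force': 0.0, 'grip_width': 1.0003359184550054} 0.0187
```

View pics/scene0.png

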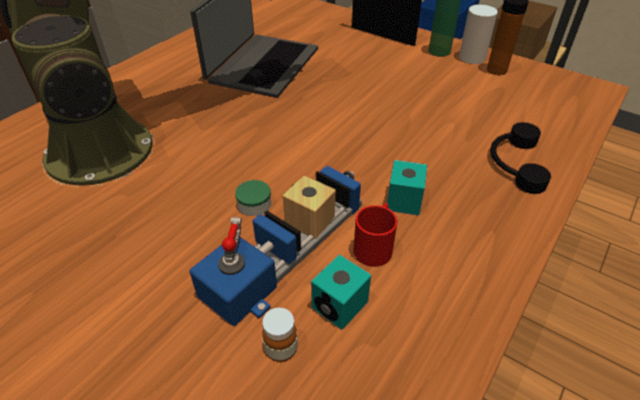

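View pics/top0.png

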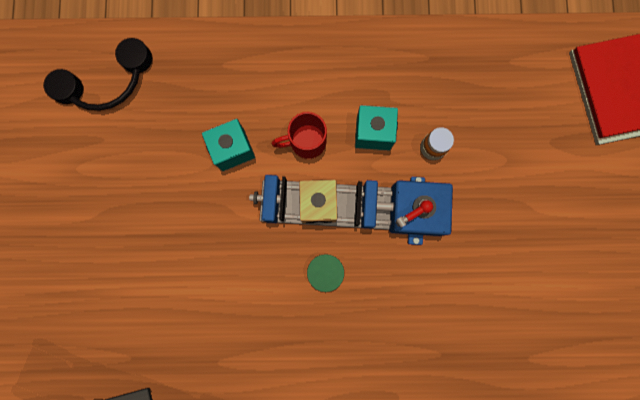

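The scene shows the blue clamp with a folded red handle at about (232,240). The wooden case is at (310,205). In the top view the red ball is near (427,206) and the hinge end near (402,222). There are three speaker-shaped boxes: wood at top (318,200), turquoise at (228,144) and turquoise at (377,128). The wooden one, which stands on the clamp bed, is the one meant.

Run:
```python
import cv2,numpy as np
a=cv2.imread("pics/top0.png")[160:260,245:465]; b=cv2.imread("pics/scene0.png")[150:340,180:400]
A=cv2.resize(a,None,fx=3.6,fy=3.6,interpolation=cv2.INTER_CUBIC)
cv2.imwrite("pics/c_top.png",A)
cv2.imwrite("pics/c_sc.png",cv2.resize(b,None,fx=3,fy=3,interpolation=cv2.INTER_CUBIC))
```

```text
(no output)
```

View pics/c_top.png

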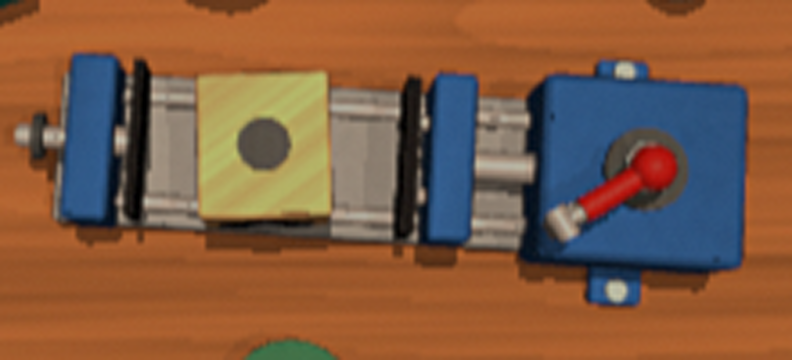

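View pics/c_sc.png

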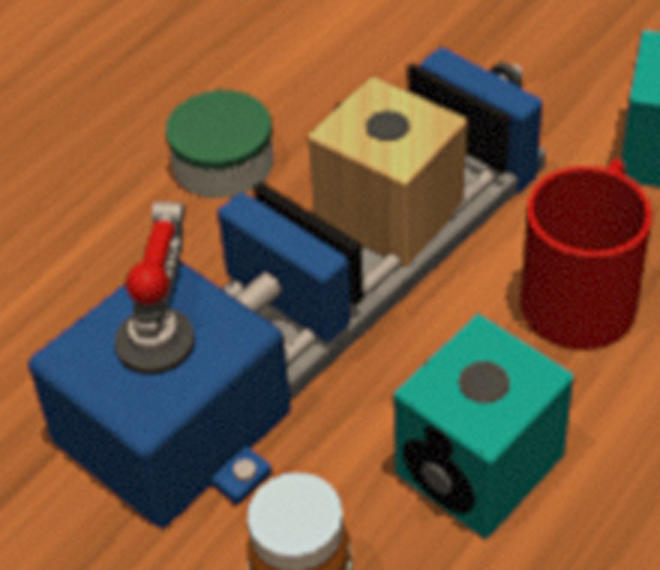

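The crops show the ball at top (427.2,206.4) and scene (229,244.3), and the hinge block at top (401.9,221.7) and scene (235,220.7). The gearbox top corners in the top crop are (545,76), (746,87), (741,270) and (524,258).

```bash
cat > h.py <<'E'
from workcell import telemetry, vision, robot
import numpy as np, cv2
def back(n,uv,z):
    c=vision.camera_info(n);M=c["world_to_cam"];R,t=M[:3,:3],M[:3,3]
    o=-R.T@t;d=R.T@np.linalg.solve(c["intrinsics"],[*uv,1]);return o+d*(z-o[2])/d[2]
def st():
    s=telemetry.state();print("t",round(s["t"],2),"p",s["ee_pos"].round(4),"f",s["wrist_force"].round(1),"q",s["eef_rot"].round(3),"j",s["qpos"].round(3),"g",round(s["grip_width"],3),round(s["finger_force"],1));return s
E
python3 - <<'E'
from h import *
f=lambda x,y:((x+.5)/3.6-.5+245,(y+.5)/3.6-.5+160)
g=lambda x,y:((x+.5)/3-.5+180,(y+.5)/3-.5+150)
print("ball",back("top",f(656,167),.123),back("scene",g(147,283),.123))
print("piv",back("top",f(565,222),.126),back("scene",g(165,212),.126))
c=np.array([back("top",f(*p),.08) for p in[(545,76),(746,87),(741,270),(524,258)]]);print("gear",c,c.mean(0))
for n,p,z in[("jawtop",(432,75),.086),("jaw2",(476,75),.086),("jaw3",(420,240),.086),("fix",(72,55),.084),("fix",(64,220),.084),("spk",(198,73),.08),("spk",(328,72),.08),("spk",(330,218),.08),("spk",(200,218),.08),("screwR",(22,135),.05)]:print(n,back("top",f(*p),z))
c=vision.camera_info("wrist");print(c); s=st()
E
```

```text
ball [ 0.54341604 -0.11038217  0.123     ] [ 0.54395592 -0.10765774  0.123     ]
piv [ 0.51601205 -0.06310703  0.126     ] [ 0.51799548 -0.06453233  0.126     ]
gear [[ 0.596895   -0.06271875  0.08      ]
 [ 0.58977684 -0.16960241  0.08      ]
 [ 0.49267868 -0.16259991  0.08      ]
 [ 0.50026414 -0.04872125  0.08      ]] [ 0.54490366 -0.11091058  0.08      ]
jawtop [ 0.59719401 -0.00195091  0.086     ]
jaw2 [ 0.59693378 -0.02524343  0.086     ]
jaw3 [0.51001401 0.00627543 0.086     ]
fix [0.61037368 0.18883199 0.084     ]
fix [0.52272401 0.19271058 0.084     ]
spk [0.60057708 0.1221586  0.08      ]
spk [0.60034231 0.05288377 0.08      ]
spk [0.52246782 0.05298452 0.08      ]
spk [0.52324273 0.12152622 0.08      ]
screwR [0.57193344 0.22015798 0.05      ]
{'intrinsics': array([[328.84785779,   0.        , 322.15491227],
       [  0.        , 328.84785779, 209.32381458],
       [  0.        ,   0.        ,   1.        ]]), 'world_to_cam': array([[ 0.31548511,  0.948929  , -0.00169928, -0.54896712],
       [ 0.90897531, -0.30168681,  0.2876612 , -0.03779817],
       [ 0.2724574 , -0.09229743, -0.95773073,  0.38205287],
       [ 0.        ,  0.        ,  0.        ,  1.        ]])}
t 0.1 p [0.1739 0.5216 0.2308] f [-1.4 -0.9  0.6] q [ 0.16   0.987 -0.001 -0.   ] j [ 1.182  0.3    1.522 -0.     1.321 -0.067] g 1.0 0.0
```

Call:
play_rows(
  steps=[
    [[-0.0306,-0.0268,0],0,100],
    [[-0.0306,-0.0268,0],0,100],
    [[-0.0306,-0.0268,0],0,100],
    [[-0.0306,-0.0268,0],0,100],
    [[-0.0306,-0.0268,0],0,100],
    [[-0.0306,-0.0268,0],0,100],
    [[-0.0306,-0.0268,0],0,100],
    [[-0.0306,-0.0268,0],0,100],
    [[-0.0306,-0.0268,0],0,100],
    [[-0.0306,-0.0268,0],0,100],
    [[-0.0306,-0.0268,0],0,100],
    [[-0.0306,-0.0268,0],0,100],
    [[-0.0306,-0.0268,0],0,100],
    [[-0.0306,-0.0268,0],0,100],
    [[-0.0306,-0.0268,0],0,100],
    [[-0.0306,-0.0268,0],0,100],
    [[-0.0306,-0.0268,0],0,100],
    [[-0.0306,-0.0268,0],0,100],
  ],
)

```text
t: 1.9
ee_pos: [0.5444, -0.1117, 0.231]
eef_rot: [0.16, 0.987, 0.0, -0.0]
wrist_force: [-0.3, 0.6, 0.1]
grip_width: 0.997
finger_force: 0.0
```

Call:
play_rows(
  steps=[
    [[0,0,0],0.12,100],
    [[0,0,0],0.12,100],
    [[0,0,0],0.12,100],
    [[0,0,0],0.12,100],
    [[0,0,0],0.12,100],
    [[0,0,0],0.117,100],
    [[0,0,0],0,100],
    [[0,0,0],0,100],
  ],
)

```text
t: 2.7
ee_pos: [0.5438, -0.1101, 0.2311]
eef_rot: [0.495, 0.869, -0.0, -0.0]
wrist_force: [0.4, 0.0, -0.1]
grip_width: 0.999
finger_force: 0.0
```

Run:
```python
from h import *
s=st();c=vision.camera_info("wrist");im=vision.get_image("wrist");cv2.imwrite("pics/w1.png",im[:,:,::-1])
np.save("w1.npy",c["world_to_cam"])
def proj(p):
    q=c["world_to_cam"]@[*p,1];q=c["intrinsics"]@q[:3];return (q[:2]/q[2]).round(1)
print(proj([.5437,-.109,.123]),proj([.5155,-.0613,.126]))
```

```text
t 2.7 p [ 0.5438 -0.1101  0.2311] f [ 0.4  0.  -0.1] q [ 0.495  0.869 -0.    -0.   ] j [-0.266  0.311  1.507 -0.     1.324 -0.801] g 0.999 0.0
[323.9 205.2] [324.2 134.7]
```

View pics/w1.png

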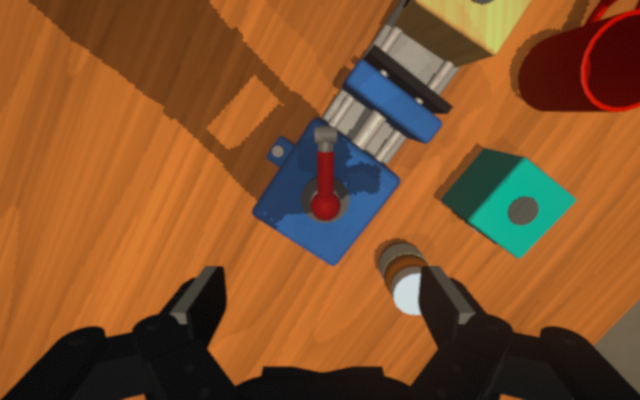

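The wrist view agrees with my estimate: the ball is at (325,206) against a predicted (324,205), and the hinge at (325,136) against (324,135). I'll descend over the ball and grip it.

Call:
play_rows(
  steps=[
    [[0.001,0,0.03],0,60],
    [[0,0,0.03],0,60],
    [[0,0,0.03],0,60],
    [[0,0,0.02],0,60],
    [[0,0,0.008],0,60],
    [[0,0,0],0,60],
  ],
)

```text
t: 3.35
ee_pos: [0.5432, -0.1092, 0.1127]
eef_rot: [0.496, 0.868, -0.0, -0.001]
wrist_force: [-0.4, -0.1, 1.5]
grip_width: 0.602
finger_force: 0.0
```

Call:
play_rows(
  steps=[
    [[0,0,0],0,0],
    [[0,0,0],0,0],
    [[0,0,0],0,0],
    [[0,0,0],0,0],
    [[0,0,0],0,0],
    [[0,0,0],0,0],
    [[0,0,0],0,0],
    [[0,0,0],0,0],
  ],
)

```text
t: 4.15
ee_pos: [0.5448, -0.1091, 0.1148]
eef_rot: [0.496, 0.868, 0.001, 0.002]
wrist_force: [7.1, 2.2, -0.5]
grip_width: 0.238
finger_force: 58.6
```

Call:
play_rows(
  steps=[
    [[0.0002,0,-0.0047],0,0],
    [[0.0006,0,-0.0047],0,0],
    [[0.001,0,-0.0046],0,0],
    [[0.0014,0,-0.0045],0,0],
    [[0.0018,0,-0.0043],0,0],
    [[0.0022,0,-0.0042],0,0],
    [[0,0,0],0,0],
    [[0,0,0],0,0],
  ],
)

```text
t: 4.95
ee_pos: [0.5397, -0.101, 0.1402]
eef_rot: [0.496, 0.868, 0.001, -0.001]
wrist_force: [2.1, 15.2, -7.7]
grip_width: 0.24
finger_force: 59.4
```

Run:
```python
from h import *
s=st()
a=vision.get_image("scene")[180:330,150:320,::-1];b=vision.get_image("wrist")[100:400,150:500,::-1]
a=cv2.resize(a,(400,353),interpolation=cv2.INTER_CUBIC);b=cv2.resize(b,(400,343))
cv2.imwrite("pics/g1.png",np.hstack([a[:343],b]))
```

```text
t 4.95 p [ 0.5397 -0.101   0.1402] f [ 2.1 15.2 -7.7] q [ 0.496  0.868  0.001 -0.001] j [-0.253  0.39   1.624  0.003  1.129 -0.788] g 0.24 59.4
```

View pics/g1.png

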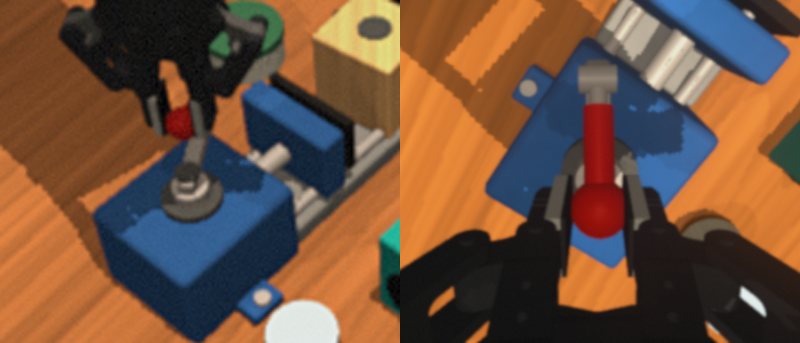

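The ball is held between the pads in both views, and the handle has lifted about 30°. The force shows a slight pull away from the hinge, so I'll correct for it and carry on along the arc.

Call:
play_rows(
  steps=[
    [[0.0013,0,0.0008],0,0],
    [[0.0026,0,-0.004],0,0],
    [[0.0028,0,-0.0037],0,0],
    [[0.0032,0,-0.0035],0,0],
    [[0.0035,0,-0.0032],0,0],
    [[0.0037,0,-0.0028],0,0],
    [[0.004,0,-0.0026],0,0],
    [[0,0,0],0,0],
    [[0,0,0],0,0],
  ],
)

```text
t: 5.95
ee_pos: [0.5282, -0.0827, 0.158]
eef_rot: [0.496, 0.868, 0.001, -0.002]
wrist_force: [3.4, 13.1, -18.0]
grip_width: 0.237
finger_force: 60.2
```

Call:
play_rows(
  steps=[
    [[0.001,0,0.002],0,0],
    [[0,0,0],0,0],
    [[0,0,0],0,0],
  ],
)

```text
t: 6.25
ee_pos: [0.5286, -0.083, 0.1572]
eef_rot: [0.496, 0.868, 0.001, -0.0]
wrist_force: [3.7, 6.9, -10.4]
grip_width: 0.229
finger_force: 60.9
```

Call:
play_rows(
  steps=[
    [[0.001,0,0.001],0,0],
    [[0.0042,0,-0.0018],0,0],
    [[0.0043,0,-0.0016],0,0],
    [[0.0045,0,-0.0012],0,0],
    [[0.0046,0,-0.0008],0,0],
    [[0.0047,0,-0.0004],0,0],
    [[0,0,0],0,0],
    [[0,0,0],0,0],
  ],
)

```text
t: 7.05
ee_pos: [0.5168, -0.0638, 0.1623]
eef_rot: [0.496, 0.868, 0.0, 0.0]
wrist_force: [-0.4, 0.1, 0.3]
grip_width: 0.001
finger_force: 0.0
```

The fingers are now shut, so the ball slipped out. I'll look.

Run:
```python
from h import *
s=st()
a=vision.get_image("scene")[180:300,170:310,::-1];b=vision.get_image("wrist")[100:400,150:500,::-1]
a=cv2.resize(a,(400,343),interpolation=cv2.INTER_CUBIC);b=cv2.resize(b,(400,343))
cv2.imwrite("pics/g2.png",np.hstack([a,b]))
```

```text
t 7.05 p [ 0.5168 -0.0638  0.1623] f [-0.4  0.1  0.3] q [0.496 0.868 0.    0.   ] j [-0.193  0.304  1.685 -0.     1.153 -0.725] g 0.001 0.0
```

View pics/g2.png

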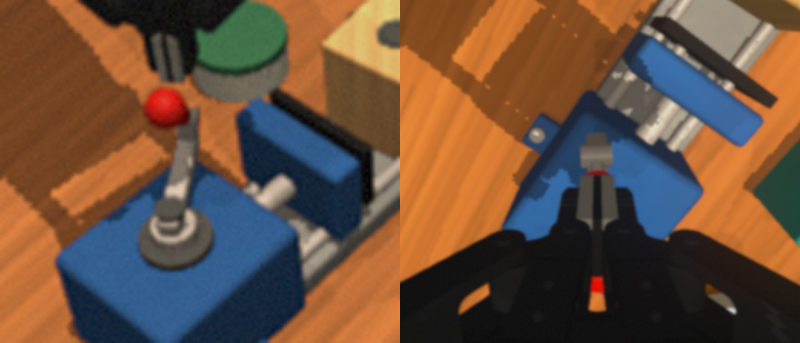

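Run:
```python
from h import *
c=vision.camera_info("scene")
P=np.array([.5155,-.0613,.123]);u=np.array([-.51,.86,0])
for t in range(20,95,5):
    p=P+.054*(-np.cos(np.radians(t))*u+[0,0,np.sin(np.radians(t))])
    q=c["intrinsics"]@(c["world_to_cam"]@[*p,1])[:3];print(t,p.round(3),(q[:2]/q[2]).round(1))
q=c["intrinsics"]@(c["world_to_cam"]@[*P,1])[:3];print(q/q[2])
```

```text
20 [ 0.541 -0.105  0.141] [227.1 234.7]
25 [ 0.54  -0.103  0.146] [227.  232.1]
30 [ 0.539 -0.102  0.15 ] [227.  229.3]
35 [ 0.538 -0.099  0.154] [227.  226.5]
40 [ 0.537 -0.097  0.158] [227.  223.6]
45 [ 0.535 -0.094  0.161] [227.2 220.7]
50 [ 0.533 -0.091  0.164] [227.4 217.7]
55 [ 0.531 -0.088  0.167] [227.7 214.8]
60 [ 0.529 -0.085  0.17 ] [228.  211.9]
65 [ 0.527 -0.081  0.172] [228.4 209.1]
70 [ 0.525 -0.077  0.174] [228.8 206.4]
75 [ 0.523 -0.073  0.175] [229.3 203.8]
80 [ 0.52  -0.069  0.176] [229.8 201.4]
85 [ 0.518 -0.065  0.177] [230.4 199.1]
90 [ 0.516 -0.061  0.177] [231.  197.1]
[235.09087135 219.8038965    1.        ]
```

Call:
play_rows(
  steps=[
    [[0,0,-0.02],0,0],
    [[0,0,-0.02],0,0],
    [[-0.02,0,0],0,0],
    [[-0.024,0,0],0,0],
    [[-0.026,0,0],0,0],
    [[0,0,0.02],0,0],
    [[0,0,0.02],0,0],
    [[0,0,0.015],0,0],
    [[0,0,0],0,0],
  ],
)

```text
t: 8.05
ee_pos: [0.5514, -0.1242, 0.145]
eef_rot: [0.496, 0.868, -0.0, -0.002]
wrist_force: [-1.1, 0.1, -0.2]
grip_width: 0.002
finger_force: 0.0
```

Call:
play_rows(
  steps=[
    [[0.006,0,0],0,0],
    [[0.006,0,0],0,0],
    [[0.006,0,0],0,0],
    [[0.006,0,0],0,0],
    [[0.006,0,0],0,0],
    [[0.005,0,0],0,0],
    [[0.004,0,0],0,0],
    [[0,0,0],0,0],
  ],
)

```text
t: 8.85
ee_pos: [0.5321, -0.09, 0.147]
eef_rot: [0.496, 0.868, -0.0, -0.0]
wrist_force: [0.2, -0.1, -0.1]
grip_width: 0.001
finger_force: 0.0
```

Call:
play_rows(
  steps=[
    [[0.004,0,0],0,0],
    [[0.003,0,0],0,0],
    [[0.002,0,0],0,0],
    [[0,0,0],0,0],
  ],
)

```text
t: 9.25
ee_pos: [0.5277, -0.0826, 0.147]
eef_rot: [0.496, 0.868, -0.0, -0.0]
wrist_force: [-0.3, -0.3, -0.6]
grip_width: -0.0
finger_force: 0.1
```

Call:
play_rows(
  steps=[
    [[0.002,0,0],0,0],
    [[0.002,0,0],0,0],
    [[0,0,0],0,0],
    [[0,0,0],0,0],
  ],
)

```text
t: 9.65
ee_pos: [0.5263, -0.0802, 0.1473]
eef_rot: [0.497, 0.868, -0.0, 0.001]
wrist_force: [6.0, -7.9, -1.0]
grip_width: 0.001
finger_force: 4.9
```

Call:
play_rows(
  steps=[
    [[-0.02,0,0],0,0],
    [[0,0,-0.04],0,0],
    [[0,0,-0.04],0,100],
    [[0,0,0],0,100],
    [[0,0,0],0,100],
  ],
)

```text
t: 10.15
ee_pos: [0.536, -0.0965, 0.2273]
eef_rot: [0.496, 0.868, 0.0, 0.0]
wrist_force: [0.1, -0.8, -0.1]
grip_width: 0.506
finger_force: 0.0
```

```bash
cat >> h.py <<'E'
def red(n,box):
    im=vision.get_image(n).astype(int);x0,y0,x1,y1=box
    r=im[y0:y1,x0:x1];m=((r[...,0]>110)&(r[...,1]<60)&(r[...,2]<60)).astype(np.uint8)
    k,l,s,c=cv2.connectedComponentsWithStats(m);
    for i in range(1,k):
        if s[i][4]>10: print(n,s[i]+[x0,y0,0,0,0],(c[i]+[x0,y0]).round(1))
    return im
E
python3 - <<'E'
from h import *
s=st()
red("scene",(190,160,290,290)); im=red("wrist",(150,0,500,400))
im=red("top",(350,150,470,260))
cv2.imwrite("pics/t2.png",cv2.resize(vision.get_image("wrist")[60:360,150:500,::-1],(700,600)))
E
```

```text
t 10.15 p [ 0.536  -0.0965  0.2273] f [ 0.1 -0.8 -0.1] q [0.496 0.868 0.    0.   ] j [-0.245  0.291  1.542  0.     1.308 -0.778] g 0.506 0.0
scene [224 191  11  11  66] [228.1 196. ]
wrist [306 153  33  32 835] [321.9 168.5]
top [404 217   8   9  59] [407.5 221.1]
```

View pics/t2.png

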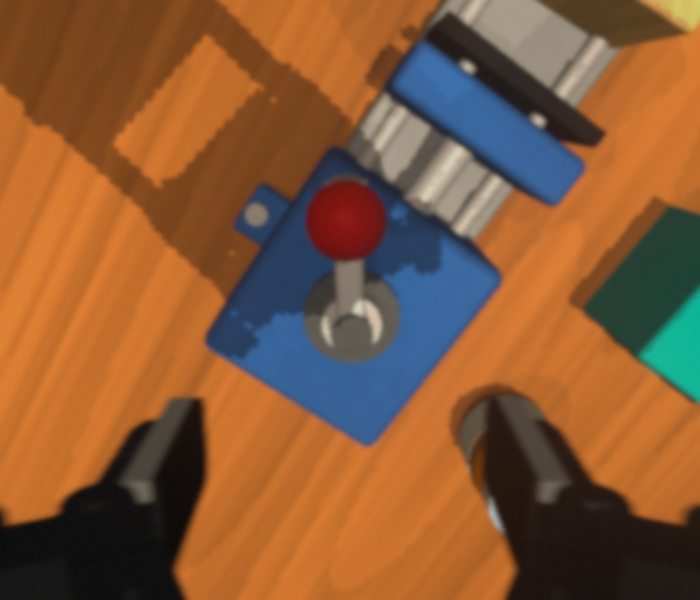

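The wrist view shows the handle upright, with the ball over the hinge at crop (346,220) and the hub at crop (352,333).

Run:
```python
from h import *
b=back("wrist",(321.9,168.5),.177);a=back("wrist",(326,226.5),.11)
print(b,a,b-a,np.linalg.norm((b-a)[:2]),back("scene",(228.1,196),.177))
s=st();p=s["ee_pos"];u=np.array([-.508,.861]);v=np.array([.861,.508]);d=(b-p)[:2];print("tool x,y to ball",d@u,d@v)
```

```text
[ 0.51393115 -0.06193916  0.177     ] [ 0.5474096  -0.11237363  0.11      ] [-0.03347845  0.05043447  0.067     ] 0.06053464152510204 [ 0.509896   -0.06221163  0.177     ]
t 10.35 p [ 0.5356 -0.0965  0.2258] f [ 0.6 -0.2  0. ] q [ 0.496  0.868 -0.    -0.001] j [-0.246  0.293  1.543  0.     1.308 -0.778] g 0.849 0.0
tool x,y to ball 0.04072423777920401 -0.001080470801857425
```

Call:
play_rows(
  steps=[
    [[0.02,-0.001,0],0,100],
    [[0.0205,0,0],0,100],
    [[0,0,0.02],0,70],
    [[0,0,0.02],0,70],
    [[0,0,0.02],0,70],
    [[0,0,0.01],0,70],
    [[0,0,0],0,0],
    [[0,0,0],0,0],
    [[0,0,0],0,0],
    [[0,0,0],0,0],
    [[0,0,0],0,0],
    [[0,0,0],0,0],
    [[0,0,0],0,0],
  ],
)

```text
t: 11.65
ee_pos: [0.5152, -0.0622, 0.158]
eef_rot: [0.496, 0.868, 0.0, 0.001]
wrist_force: [1.6, 2.0, 7.3]
grip_width: 0.243
finger_force: 58.7
```

Call:
play_rows(
  steps=[
    [[-0.0003,0.0063,0],0,0],
    [[-0.001,0.0062,0],0,0],
    [[-0.0016,0.0061,0],0,0],
    [[-0.0023,0.0059,0],0,0],
    [[-0.0028,0.0056,0],0,0],
    [[-0.0034,0.0053,0],0,0],
    [[-0.004,0.0049,0],0,0],
    [[-0.0044,0.0044,0],0,0],
    [[-0.0049,0.004,0],0,0],
    [[-0.0053,0.0034,0],0,0],
  ],
)

```text
t: 12.65
ee_pos: [0.5747, -0.0608, 0.1579]
eef_rot: [0.496, 0.868, 0.001, -0.0]
wrist_force: [-5.4, 8.2, 9.2]
grip_width: 0.245
finger_force: 59.3
```

```bash
cat >> h.py <<'E'
def an(cx=.546,cy=-.1125):
    s=st();p=s["ee_pos"]-[cx,cy,0];f=s["wrist_force"];e=p[:2]/np.linalg.norm(p[:2]);t=np.array([e[1],-e[0]])
    print("r",(np.linalg.norm(p[:2])*1e3).round(1),"alpha deg",round((120.5-np.degrees(np.arctan2(p[1],p[0])))%360,2),"Frad",(f[:2]@e).round(1),"Ftan",(f[:2]@t).round(1),"Fz",f[2].round(1))
E
python3 -c "
from h import *
an()"
```

```text
t 12.65 p [ 0.5747 -0.0608  0.1579] f [-5.4  8.2  9.2] q [ 0.496  0.868  0.001 -0.   ] j [-1.690e-01  4.290e-01  1.522e+00  1.000e-03  1.191e+00 -7.020e-01] g 0.245 59.3
r 59.1 alpha deg 59.56 Frad 4.5 Ftan -8.7 Fz 9.2
```

Call:
play_rows(
  steps=[
    [[-0.0051,0.0038,-0.0015],0,0],
    [[-0.0059,0.0023,0],0,0],
    [[-0.0061,0.0016,0],0,0],
    [[-0.0062,0.001,0],0,0],
    [[-0.0063,0.0003,0],0,0],
    [[-0.0063,-0.0003,0],0,0],
    [[-0.0062,-0.001,0],0,0],
    [[-0.0061,-0.0016,0],0,0],
    [[-0.0059,-0.0023,0],0,0],
    [[-0.0056,-0.0028,0],0,0],
  ],
)

```text
t: 13.65
ee_pos: [0.6065, -0.1114, 0.1584]
eef_rot: [0.496, 0.868, 0.001, 0.0]
wrist_force: [6.2, 8.7, -3.0]
grip_width: 0.242
finger_force: 59.2
```

```bash
python3 -c "
from h import *
an()"
```

```text
t 13.65 p [ 0.6065 -0.1114  0.1584] f [ 6.2  8.7 -3. ] q [0.496 0.868 0.001 0.   ] j [-0.242  0.51   1.401  0.002  1.229 -0.776] g 0.242 59.2
r 60.5 alpha deg 119.49 Frad 6.4 Ftan -8.6 Fz -3.0
```

Call:
play_rows(
  steps=[
    [[-0.0061,-0.0021,0],0,0],
    [[-0.0049,-0.004,0],0,0],
    [[-0.0044,-0.0044,0],0,0],
    [[-0.004,-0.0049,0],0,0],
    [[-0.0034,-0.0053,0],0,0],
    [[-0.0028,-0.0056,0],0,0],
    [[-0.0023,-0.0059,0],0,0],
    [[-0.0016,-0.0061,0],0,0],
    [[-0.001,-0.0062,0],0,0],
    [[-0.0003,-0.0063,0],0,0],
  ],
)

```text
t: 14.65
ee_pos: [0.578, -0.1643, 0.1584]
eef_rot: [0.496, 0.868, 0.001, 0.0]
wrist_force: [6.5, 5.3, -4.4]
grip_width: 0.246
finger_force: 59.2
```

```bash
python3 -c "
from h import *
an()
im=red('scene',(180,160,300,290));b=vision.get_image('wrist')[100:400,150:500,::-1]
cv2.imwrite('pics/g3.png',np.hstack([cv2.resize(im.astype(np.uint8)[170:290,180:320,::-1],(400,343)),cv2.resize(b,(400,343))]))
"
```

```text
t 14.65 p [ 0.578  -0.1643  0.1584] f [ 6.5  5.3 -4.4] q [0.496 0.868 0.001 0.   ] j [-3.380e-01  4.770e-01  1.451e+00  1.000e-03  1.213e+00 -8.710e-01] g 0.246 59.2
r 60.9 alpha deg 178.83 Frad -1.1 Ftan -8.3 Fz -4.4
scene [208 247  10  14  98] [212.6 253.5]
```

View pics/g3.png

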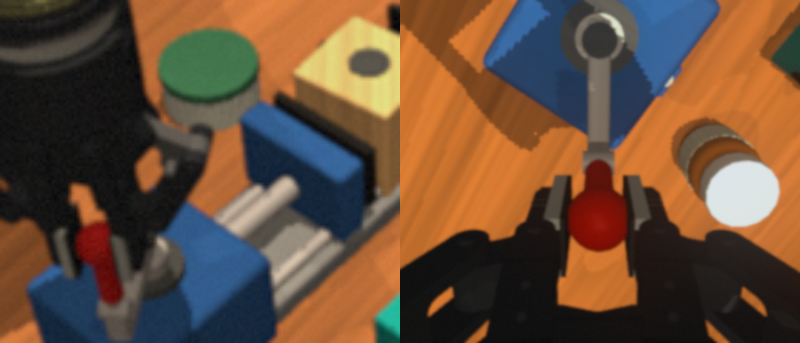

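Now at half a turn, with the ball held, the handle upright and the jaw advancing. I'll carry on.

Call:
play_rows(
  steps=[
    [[0.0003,-0.0063,0],0,0],
    [[0.001,-0.0062,0],0,0],
    [[0.0016,-0.0061,0],0,0],
    [[0.0023,-0.0059,0],0,0],
    [[0.0028,-0.0056,0],0,0],
    [[0.0034,-0.0053,0],0,0],
    [[0.004,-0.0049,0],0,0],
    [[0.0044,-0.0044,0],0,0],
    [[0.0049,-0.004,0],0,0],
    [[0.0053,-0.0034,0],0,0],
  ],
)

```text
t: 15.75
ee_pos: [0.5181, -0.1651, 0.1584]
eef_rot: [0.496, 0.868, 0.001, 0.001]
wrist_force: [12.0, 3.1, -6.0]
grip_width: 0.243
finger_force: 59.0
```

```bash
python3 -c "
from h import *
an()"
```

```text
t 15.75 p [ 0.5181 -0.1651  0.1584] f [12.   3.1 -6. ] q [0.496 0.868 0.001 0.001] j [-3.760e-01  3.560e-01  1.624e+00  1.000e-03  1.160e+00 -9.090e-01] g 0.243 59.0
r 59.6 alpha deg 238.46 Frad -8.4 Ftan -9.1 Fz -6.0
```

Call:
play_rows(
  steps=[
    [[0.0063,-0.0015,0.001],0,0],
    [[0.0059,-0.0023,0],0,0],
    [[0.0061,-0.0016,0],0,0],
    [[0.0062,-0.001,0],0,0],
    [[0.0063,-0.0003,0],0,0],
    [[0.0063,0.0003,0],0,0],
    [[0.0062,0.001,0],0,0],
    [[0.0061,0.0016,0],0,0],
    [[0.0059,0.0023,0],0,0],
    [[0.0056,0.0028,0],0,0],
  ],
)

```text
t: 16.75
ee_pos: [0.4878, -0.1133, 0.1581]
eef_rot: [0.497, 0.868, -0.001, 0.001]
wrist_force: [0.1, -7.7, 2.4]
grip_width: 0.241
finger_force: 59.8
```

```bash
python3 -c "
from h import *
an()"
```

```text
t 16.75 p [ 0.4878 -0.1133  0.1581] f [ 0.1 -7.7  2.4] q [ 0.497  0.868 -0.001  0.001] j [-0.3    0.266  1.744 -0.002  1.13  -0.831] g 0.241 59.8
r 58.2 alpha deg 299.7 Frad 0.0 Ftan -7.7 Fz 2.4
```

Call:
play_rows(
  steps=[
    [[0.0053,0.0034,0],0,0],
    [[0.0049,0.004,0],0,0],
    [[0.0044,0.0044,0],0,0],
    [[0.004,0.0049,0],0,0],
    [[0.0034,0.0053,0],0,0],
    [[0.0028,0.0056,0],0,0],
    [[0.0023,0.0059,0],0,0],
    [[0.0016,0.0061,0],0,0],
    [[0.001,0.0062,0],0,0],
    [[0.0003,0.0063,0],0,0],
  ],
)

```text
t: 17.75
ee_pos: [0.517, -0.0607, 0.158]
eef_rot: [0.496, 0.868, -0.001, -0.0]
wrist_force: [-7.2, -5.9, 6.6]
grip_width: 0.248
finger_force: 60.1
```

```bash
python3 -c "
from h import *
an()"
```

```text
t 17.75 p [ 0.517  -0.0607  0.158 ] f [-7.2 -5.9  6.6] q [ 0.496  0.868 -0.001 -0.   ] j [-0.186  0.309  1.688 -0.002  1.145 -0.717] g 0.248 60.1
r 59.3 alpha deg 1.28 Frad -1.6 Ftan -9.1 Fz 6.6
```

Call:
play_rows(
  steps=[
    [[-0.0003,0.0063,-0.001],0,0],
    [[-0.001,0.0062,0],0,0],
    [[-0.0016,0.0061,0],0,0],
    [[-0.0023,0.0059,0],0,0],
    [[-0.0028,0.0056,0],0,0],
    [[-0.0034,0.0053,0],0,0],
    [[-0.0013,0.0017,0],0,0],
    [[-0.0013,0.0016,0],0,0],
  ],
)

```text
t: 18.55
ee_pos: [0.5568, -0.0529, 0.1581]
eef_rot: [0.496, 0.868, -0.001, -0.002]
wrist_force: [-9.0, -1.7, 2.5]
grip_width: 0.243
finger_force: 59.8
```

```bash
sed -i 's/cx=.546,cy=-.1125/cx=.547,cy=-.1126/' h.py; python3 -c "
from h import *
an()"
```

```text
t 18.55 p [ 0.5568 -0.0529  0.1581] f [-9.  -1.7  2.5] q [ 0.496  0.868 -0.001 -0.002] j [-1.600e-01  3.920e-01  1.575e+00 -1.000e-03  1.178e+00 -6.910e-01] g 0.243 59.8
r 60.5 alpha deg 39.81 Frad -3.2 Ftan -8.6 Fz 2.5
```

Call:
play_rows(
  steps=[
    [[-0.0014,0.0016,0],0,0],
    [[-0.0014,0.0015,0],0,0],
    [[-0.0015,0.0015,0],0,0],
  ],
)

```text
t: 18.85
ee_pos: [0.5629, -0.0541, 0.1582]
eef_rot: [0.496, 0.868, -0.001, -0.002]
wrist_force: [-8.5, -0.7, 2.4]
grip_width: 0.243
finger_force: 59.8
```

```bash
python3 -c "
from h import *
an()"
```

```text
t 18.85 p [ 0.5629 -0.0541  0.1582] f [-8.5 -0.7  2.4] q [ 0.496  0.868 -0.001 -0.002] j [-1.600e-01  4.050e-01  1.557e+00 -1.000e-03  1.184e+00 -6.920e-01] g 0.243 59.8
r 60.6 alpha deg 45.67 Frad -2.9 Ftan -8.1 Fz 2.4
```

Call:
play_rows(
  steps=[
    [[-0.0015,0.0014,0],0,0],
    [[-0.0016,0.0014,0],0,0],
    [[-0.0016,0.0013,0],0,0],
  ],
)

```text
t: 19.15
ee_pos: [0.5688, -0.056, 0.1582]
eef_rot: [0.496, 0.868, -0.001, -0.002]
wrist_force: [-9.2, -0.3, 2.6]
grip_width: 0.244
finger_force: 59.8
```

Call:
play_rows(
  steps=[
    [[-0.0017,0.0013,0],0,0],
    [[-0.0017,0.0012,0],0,0],
    [[-0.0018,0.0011,0],0,0],
  ],
)

```text
t: 19.45
ee_pos: [0.5745, -0.0585, 0.1582]
eef_rot: [0.496, 0.868, -0.001, -0.002]
wrist_force: [-8.6, 1.6, 2.6]
grip_width: 0.247
finger_force: 59.8
```

Call:
play_rows(
  steps=[
    [[-0.0018,0.0011,0],0,0],
    [[-0.0018,0.001,0],0,0],
    [[-0.0019,0.001,0],0,0],
  ],
)

```text
t: 19.75
ee_pos: [0.58, -0.0615, 0.1582]
eef_rot: [0.496, 0.868, -0.001, -0.002]
wrist_force: [-9.4, 2.3, 2.0]
grip_width: 0.246
finger_force: 59.9
```

Call:
play_rows(
  steps=[
    [[-0.0019,0.0009,0],0,0],
    [[-0.0019,0.0008,0],0,0],
  ],
)

```text
t: 19.95
ee_pos: [0.5832, -0.0637, 0.1581]
eef_rot: [0.496, 0.868, -0.001, -0.002]
wrist_force: [-11.4, 4.1, 4.2]
grip_width: 0.247
finger_force: 59.9
```

Call:
play_rows(
  steps=[
    [[0,0,0],0,0],
  ],
)

```text
t: 20.05
ee_pos: [0.5834, -0.0638, 0.1581]
eef_rot: [0.496, 0.868, -0.001, -0.002]
wrist_force: [-9.2, 3.0, 3.5]
grip_width: 0.246
finger_force: 59.9
```

```bash
python3 -c "
from h import *
an()"
```

```text
t 20.05 p [ 0.5834 -0.0638  0.1581] f [-9.2  3.   3.5] q [ 0.496  0.868 -0.001 -0.002] j [-0.171  0.45   1.492  0.     1.204 -0.704] g 0.246 59.9
r 60.9 alpha deg 67.18 Frad -3.1 Ftan -9.2 Fz 3.5
```

Call:
play_rows(
  steps=[
    [[-0.001,0.0004,0],0,0],
    [[-0.001,0.0004,0],0,0],
  ],
)

```text
t: 20.25
ee_pos: [0.5848, -0.0649, 0.1581]
eef_rot: [0.496, 0.868, -0.001, -0.002]
wrist_force: [-11.3, 5.3, 3.6]
grip_width: 0.246
finger_force: 60.0
```

The squeeze is estimated at about 25 N: the tangential force rose about 3.7 N, and the crank has turned about 7° past the kink. I'll stop cranking, unload sideways, release and lift off, then turn the tool into line with the arm.

Call:
play_rows(
  steps=[
    [[0.0013,-0.0005,0],0,0],
    [[0,0,0],0,40],
    [[0,0,0],0,100],
    [[0,0,0],0,100],
    [[0,0,0],0,100],
    [[0,0,0],0,100],
    [[0,0,0],0,100],
    [[0,0,-0.03],0,100],
    [[0,0,-0.03],0,100],
    [[0,0,-0.01],0,100],
    [[0,0,0],0,100],
  ],
)

```text
t: 21.35
ee_pos: [0.5856, -0.0646, 0.2298]
eef_rot: [0.496, 0.868, 0.0, 0.001]
wrist_force: [-0.1, 0.5, -0.0]
grip_width: 1.005
finger_force: 0.0
```

Run:
```python
from h import *
an()
im=red("wrist",(150,0,500,400))
cv2.imwrite("pics/rel.png",im.astype(np.uint8)[...,::-1])
red("scene",(190,150,300,290));red("top",(350,150,470,260))
```

```text
t 21.35 p [ 0.5856 -0.0646  0.2298] f [-0.1  0.5 -0. ] q [0.496 0.868 0.    0.001] j [-0.172  0.387  1.408 -0.     1.344 -0.704] g 1.005 0.0
r 61.6 alpha deg 69.32 Frad 0.3 Ftan -0.4 Fz -0.0
wrist [303 216  35  32 803] [319.7 231.9]
scene [255 209  14  11 108] [260.7 214.2]
```

Run:
```python
from h import *
b=back("wrist",(319.7,231.9),.177);d=b-[.547,-.1126,0];print(b,np.hypot(*d[:2]),(120.5-np.degrees(np.arctan2(d[1],d[0]))))
```

```text
[ 0.58252078 -0.06561885  0.177     ] 0.058897827845760295 67.59163613193051
```

Call:
play_rows(
  steps=[
    [[0,0,0],0.12,0],
    [[0,0,0],0.12,0],
    [[0,0,0],0.12,0],
    [[0,0,0],0.12,0],
    [[0,0,0],0.12,0],
    [[0,0,0],0.12,0],
    [[0,0,0],0.12,0],
    [[0,0,0],0.12,0],
    [[0,0,0],0.12,0],
    [[0,0,0],0.12,0],
    [[0.02,0,0],0,0],
    [[0.015,0,0],0,0],
    [[0,0,0.03],0,0],
    [[0,0,0.03],0,0],
    [[0,0,0],0,0],
  ],
)

```text
t: 23.0
ee_pos: [0.6051, -0.0364, 0.1637]
eef_rot: [0.9, 0.437, -0.003, -0.002]
wrist_force: [-0.6, 0.2, -0.5]
grip_width: -0.0
finger_force: 0.0
```

```bash
python3 -c "
from h import *
an()"
```

```text
t 23.0 p [ 0.6051 -0.0364  0.1637] f [-0.6  0.2 -0.5] q [ 0.9    0.437 -0.003 -0.002] j [-0.121  0.488  1.422 -0.     1.24   0.546] g -0.0 0.0
r 95.8 alpha deg 67.85 Frad -0.2 Ftan -0.6 Fz -0.5
```

Call:
play_rows(
  steps=[
    [[-0.008,0,0],0,0],
    [[-0.007,0,0],0,0],
    [[-0.007,0,0.001],0,0],
    [[-0.007,0,0.001],0,0],
    [[-0.0065,0,0.002],0,0],
    [[-0.0065,0,0.0035],0,0],
    [[-0.0056,0,0.004],0,0],
    [[-0.0056,0,0.004],0,0],
    [[0,0,0],0,0],
  ],
)

```text
t: 23.9
ee_pos: [0.5733, -0.0794, 0.1524]
eef_rot: [0.9, 0.436, -0.001, -0.0]
wrist_force: [0.1, 1.2, -0.3]
grip_width: 0.004
finger_force: 0.0
```

Run:
```python
from h import *
an()
red("wrist",(150,0,500,400))
red("scene",(190,150,300,290));red("top",(350,150,470,260))
c=vision.camera_info("scene");e=np.array([.613,.79,0]);P=np.array([.547,-.1126,.123])+.06*e
for t in (90,75,60,45,30,15,0):
    p=P+.054*(-np.cos(np.radians(t))*e+[0,0,np.sin(np.radians(t))])
    q=c["intrinsics"]@(c["world_to_cam"]@[*p,1])[:3];print(t,p.round(3),(q[:2]/q[2]).round(1))
```

```text
t 23.9 p [ 0.5733 -0.0794  0.1524] f [ 0.1  1.2 -0.3] q [ 0.9    0.436 -0.001 -0.   ] j [-0.201  0.438  1.524 -0.     1.181  0.468] g 0.004 0.0
r 42.4 alpha deg 68.87 Frad 1.0 Ftan -0.7 Fz -0.3
wrist [311 233  18  20 329] [319.5 242.4]
wrist [320 343   6   2  12] [322.5 343.5]
scene [229 224  15  12 118] [235.4 229.4]
scene [252 233   8   3  11] [255.7 234. ]
90 [ 0.584 -0.065  0.177] [261.4 215.9]
75 [ 0.575 -0.076  0.175] [252.8 218.5]
60 [ 0.567 -0.087  0.17 ] [244.9 222.7]
45 [ 0.56  -0.095  0.161] [238.5 227.9]
30 [ 0.555 -0.102  0.15 ] [234.  233.8]
15 [ 0.552 -0.106  0.137] [231.6 240. ]
0 [ 0.551 -0.108  0.123] [231.6 245.9]
```

Call:
play_rows(
  steps=[
    [[0.002,0,-0.02],0,0],
    [[0,0,-0.022],0,0],
    [[-0.016,0,0],0,0],
    [[-0.016,0,0],0,0],
    [[0,0,0.015],0,0],
    [[0,0,0.012],0,0],
    [[0,0,0.008],0,0],
    [[0,0,0.008],0,0],
    [[0,0,0.006],0,0],
    [[0,0,0.004],0,0],
    [[0,0,0],0,0],
  ],
)

```text
t: 25.15
ee_pos: [0.5552, -0.1022, 0.1415]
eef_rot: [0.9, 0.436, -0.0, -0.0]
wrist_force: [0.4, -0.3, -0.4]
grip_width: 0.003
finger_force: 0.0
```

```bash
python3 -c "
from h import *
an()"
```

```text
t 25.15 p [ 0.5552 -0.1022  0.1415] f [ 0.4 -0.3 -0.4] q [ 0.9    0.436 -0.    -0.   ] j [-0.247  0.42   1.577  0.     1.145  0.421] g 0.003 0.0
r 13.3 alpha deg 68.84 Frad -0.0 Ftan 0.5 Fz -0.4
```

Press down gently in small steps until the flat stop is felt.

Call:
play_rows(
  steps=[
    [[-0.002,0,0.002],0,0],
    [[-0.002,0,0.002],0,0],
    [[0,0,0.002],0,0],
    [[0,0,0],0,0],
  ],
)

```text
t: 25.55
ee_pos: [0.5528, -0.1056, 0.1359]
eef_rot: [0.9, 0.436, -0.0, -0.0]
wrist_force: [0.1, -0.9, -0.4]
grip_width: 0.001
finger_force: 0.1
```

Call:
play_rows(
  steps=[
    [[0,0,0.0015],0,0],
    [[0,0,0.0015],0,0],
    [[0,0,0],0,0],
  ],
)

```text
t: 25.85
ee_pos: [0.5532, -0.1058, 0.1338]
eef_rot: [0.9, 0.436, 0.0, 0.001]
wrist_force: [-1.5, -1.9, 8.1]
grip_width: -0.003
finger_force: 4.0
```

Call:
play_rows(
  steps=[
    [[0,0,-0.03],0,0],
    [[0,0,-0.04],0,0],
    [[0,0,-0.04],0,0],
    [[-0.04,0,0],0,0],
    [[-0.04,0,0],0,0],
    [[-0.04,0,0],0,0],
    [[-0.04,0,0],0,0],
    [[-0.04,0,0],0,0],
    [[0,0,0],0,0],
    [[0,0,0],0,0],
  ],
)

```text
t: 26.85
ee_pos: [0.4287, -0.2629, 0.2431]
eef_rot: [0.9, 0.435, 0.0, 0.0]
wrist_force: [-0.6, 1.4, -0.5]
grip_width: 0.002
finger_force: 0.0
```

Run:
```python
from h import *
an()
red("scene",(190,190,300,290))
a=vision.get_image("top")[160:260,245:465,::-1];b=vision.get_image("scene")[140:300,170:390,::-1]
np.save("top_end.npy",a)
z=lambda i:cv2.resize(i,None,fx=2.75,fy=2.75 if i is b else 2.75,interpolation=cv2.INTER_CUBIC)
cv2.imwrite("pics/end.png",np.vstack([cv2.resize(a,(605,275),interpolation=cv2.INTER_CUBIC),cv2.resize(b,(447,325),interpolation=cv2.INTER_CUBIC) if 0 else cv2.copyMakeBorder(cv2.resize(b,(447,325),interpolation=cv2.INTER_CUBIC),0,0,0,158,0)]))
```

```text
t 26.85 p [ 0.4287 -0.2629  0.2431] f [-0.6  1.4 -0.5] q [0.9   0.435 0.    0.   ] j [-0.623  0.185  1.635  0.     1.321  0.047] g 0.002 0.0
r 191.3 alpha deg 248.69 Frad -0.7 Ftan 1.4 Fz -0.5
scene [225 238  33  14 243] [239.2 244.1]
```

View pics/end.png

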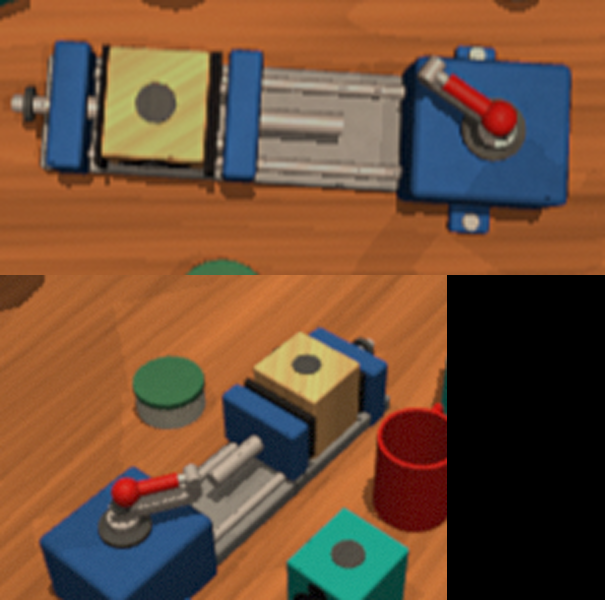

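The end view shows the handle folded flat over the arm, the case held between both rubber faces, and the mug and tin where they were. The jar is outside this crop.

```bash
python3 -c "
from workcell import robot
print(robot.hand_in())"
```

```text
the job is handed in; nothing more can be done
None
```

I handed the job in: the case is clamped against the fixed jaw at an estimated 20–26 N (inferred from crank force and angle, not measured directly), and the handle is folded flat and released. The ball slipped from the gripper once while unfolding, so I pushed the handle upright with shut fingers instead.

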